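# Set the polishing carriage on its working stop

### The arm

A 6-joint arm with a two-finger parallel gripper is mounted at the origin on the work surface. World frame = base frame: x ahead of the robot, y to its left, z up, the work surface at z = 0. Lengths are in m, angles in degrees, forces in N, time in s.
With the tool pointing down it reaches from about 0.4 to 0.825 m from the base axis. Payload 7 kg.
Tool frame: the origin (TCP) lies at the centre of the arm's flange, where the gripper is bolted on; the fingertips stand 178 mm ahead of it and the grasp point (between the pads) lies 159 mm ahead of it (tip_reach is the distance from the TCP to the fingertips, in m); z points along the fingers, y is the line along which they close (so a half turn about z gives the same grasp; the last joint's range is limited). The gripper opens to 88 mm and grips with 3 to 60 N. Pads are 19 mm wide; open, the fingers measure 130 mm over their backs; the gripper's body (78 mm by 193 mm) begins 47 mm behind the grasp point.
Start: joints at [86.522, 20.546, 0.682, 0, -70.136, -16.507], TCP at [0.231, 0.634, 0.405] pointing down, gripper open.
Joint ranges: [-176.03, 176.03], [-82.01, 121.73], [-58.28, 71.71], [-173.87, 95.51], [-174.79, -0.11], [-173.66, 173.66]. Speed limits (degrees/s): [136.94, 136.94, 172.46, 180, 180, 180].

### API

Orientations are given as [roll, pitch, yaw] about the fixed x, y, z axes, in that order (R = Rz(yaw) Ry(pitch) Rx(roll)).
In Python, from plant import * gives the robot as it stands.
- The arm moves only by the shell command python3 -m handwheel 'ROWS'. ROWS is JSON, a list of rows, each a list of 7 numbers: the opening, from -1 (shut) to 1 (fully open), then the shift along the tool's x, y, z as a fraction of full scale, then the turn, a rotation vector about the tool's x, y, z as a fraction of full scale. A call has 1 to 5 rows; each row shifts and turns the commanded pose from where the row before left it, along the tool's axes as they then stand; what a row does not reach is not made up. Full scale, the value 1, is 0.025 m for a shift and 6 degrees for a turn. A row lasts 1/8 s, in which the tool goes at most 62.5 mm and 10.7 degrees, less where a joint would pass 70% of its speed; a pose out of reach is approached as far as the arm can. A call with a number of a shift or a turn outside -1 to 1 is refused whole. A call with a gripper value outside its range is refused whole. The fingers move at their own pace and stop on an object; the grip force is fixed at half the most. Time passes only in rows, so rows that do not move let the fingers close. It gives the time, the measured TCP pose, the force, the opening and the grip force at its end, in the units of the state.
- get_obs(): the state, without advancing time (a new reading comes with each control period).
- snapshot(name): name is "scene" or "top" or "wrist"; returns a dict with "color" (400x640x3 uint8, red, green, blue), "fx", "fy", "cx", "cy" (pixels), "R" (3x3) and "t" (3): a world point X has camera coordinates R X + t; the wrist camera has in their place "tool_from_camera" (4x4, takes a point from camera to tool coordinates, whose origin is the TCP and whose axes are the flange's). Camera axes: x right, y down, z forward; pixel columns grow to the right and rows downward; lengths in m; the calibration is good to about 2 mm. A picture is of the moment at which its call begins: read the wrist's pose just before it. There is no depth.
- close_job(): hands the job in; it is judged then, once.
The state is a dict: "clock": time; "joint_pos": joint angles; "qvel": joint speeds; "tau": joint torques, N m; "tool_pos": TCP position; "orientation": TCP orientation; "force": force on the tool from outside, world axes, zero at the start; "moment": the same for the moment, N m; "opening": finger opening in m; "gripper_force": force on a finger pad.
Only numpy, scipy, OpenCV 4.12 (cv2) and the standard library are available. Lean on these libraries where they do the work, as an engineer would, in place of code of your own. Each camera call takes 0.05 s, during which the arm holds its last target. There are 200 camera calls.

### The job

Set the cup carriage of the polishing machine on its middle, working stop: push its yellow upright plate with the fingertips towards the wheel until the carriage has passed the red catch, but do not let the copper cup touch the wheel, then let go so that the carriage springs back and rests against the dropped catch. Leave the cup standing in its nest; do not touch the cup or the catch with the robot, and do not disturb the bowl, the tin or the hammer.

Things in the scene. Friction and masses are not known exactly. Their poses are not given: they have to be found in the camera images.
- machine: Fixed bench polishing machine: grey base plate, x -185 to +245 mm, 140 mm wide, 16 mm thick, with a sprung carriage on two rails. Origin on the bench under the cup's place when the carriage is home. x is level, the push direction, from yellow plate to wheel; z up. A blue motor stands beside the wheel at y = -55 to -245 mm, 180 mm high.
- push_face (a point): Yellow upright plate on the carriage end away from the wheel, 100 mm wide, 8 mm thick, 34 to 102 mm above the bench, axes as the machine's. Origin: centre of its pushing face (away from the wheel), 68 mm up; at home x = -100 mm of the machine. Push along +x. Before the face only the base lies below, at most 24 mm high; behind it a brace reaches to 38 mm, then the cup's rim at 68 mm.
- carriage (a joint): Slide of the carriage along the machine's +x, m: 0 home, grows towards the wheel. Spring towards home: 4 N at 0, 8 N at 0.040, 11 N at 0.068, plus damping 30 N per m/s. The catch drops behind its tooth past 0.041; let go then, it rests at 0.040; let go earlier, it goes home. The cup meets the wheel at about 0.068 (+-3 mm); end stop 0.075. About 0.053 is a good push.
- catch (a joint): Hinge of the red catch, rad: 0 when it is down, by its own spring (both at the start and when latched); it is lifted to about 0.13 by the tooth's ramp while the carriage goes from about 0.008 to 0.038.
- catch_bar: Red catch bar 86 mm long, 10 mm wide, about 60 mm above the bench, beside the cup on the machine's -y side, with a steel roller under its free end. Origin on its hinge at x = 0, y = -43, z = 60 mm of the machine; the bar runs along the machine's +x.
- sledge: The carriage: aluminium deck 182 x 70 mm, top 34 mm above the bench, with the yellow plate, the cup's nest and a steel tooth on its -y side. Axes as the machine's; at home its origin is the machine's origin.
- nest (a point): Point on the carriage deck in the middle of the cup's square nest (black lips 9 mm high), 34 mm above the bench; moves with the carriage, 100 mm along +x from the pushing face.
- cup: Loose copper cup, 64 mm high, rim 64 mm and foot 51 mm across, about 180 g, standing open end up in the nest on the carriage. Origin at the centre of its underside, z up. Rim 98 mm above the bench.
- wheel: Grey polishing wheel, 120 mm diameter, 24 mm wide, standing upright, not turning. Origin at its centre, 160 mm along +x of the machine's origin and 100 mm above the bench.
- bowl: Small copper bowl, 90 mm across, 45 mm high, on the bench; leave alone. Origin at the centre of its underside.
- tin: Tin of polish with a green label, 64 mm across, 75 mm high, on the bench; leave alone. Origin at the centre of its underside.
- hammer: Hammer 220 mm long lying on the bench; leave alone. Its x axis runs along the handle to the head.
Things that resemble listed ones, but are neither listed nor needed, are in the scene too. Leave any purple or turquoise look-alike of the cup alone.

How it is judged (in metres and radians):
On the way, in this order (a step that is already met when the one before it is completed fails the run):
1. the carriage is pushed past the catch by the fingers on the yellow plate (value of joint carriage above 0.042 m and contact force between the fingers and sledge above 1 N), for 0.05 s.
2. the carriage, let go, has come back against the dropped catch (value of joint carriage between 0.036 and 0.0415 m and value of joint catch below 0.04 rad and contact force between the fingers and sledge below 0.2 N), for 0.2 s.
At the end, for the whole second after the job is handed in: The carriage rests against the dropped catch at its middle position (0.040 m, within 4 mm), at rest, the catch down, and the cup stands upright in its nest (within 8 mm) (value of joint carriage between 0.036 and 0.044 m and velocity of joint carriage between -0.01 and 0.01 m/s and value of joint catch below 0.04 rad and horizontal distance between cup and nest below 0.008 m and z of cup in the frame of nest below 0.005 m and angle between cup's own z axis and vertical below 0.1 rad); the robot touches nothing.
It fails at once if the cup touches the wheel (contact force between cup and wheel above 0.3 N).
It fails at once if the robot touches the cup (contact force between any of the fingers, the arm and cup above 0.5 N).
It fails at once if the robot touches the catch (contact force between any of the fingers, the arm and catch_bar above 0.5 N).
It fails at once if the cup is lifted or knocked out of its nest (z of cup in the frame of nest above 0.01 m or horizontal distance between cup and nest above 0.015 m or angle between cup's own z axis and vertical above 0.35 rad).
It fails at once if the bowl, the tin or the hammer is moved (distance of any of bowl, tin, hammer from where it was at the start of the episode above 0.015 m).
It also fails if it takes over 35 s, if anything falls off the work surface, if the arm or the gripper's body presses on something with over 40 N, if the wrist force passes 120 N, or if a joint passes its speed limit or range.

## Working session

There is one attempt and no reset: what is moved stays moved. The work goes in short steps, Python scripts to look and compute and a shell command to move; the robot and the scene stay as the last step left them, time stands still between calls to the robot, and variables do not carry over. Pictures are saved under pics/ and viewed, at most 10 in all, crops included, and the job is handed in when it is done.

```bash
mkdir -p pics; cat > h.py <<'E'
from plant import *
import numpy as np, cv2, json
def snap(n,f):
    s=snapshot(n); cv2.imwrite('pics/'+f,cv2.cvtColor(np.asarray(s['color']),cv2.COLOR_RGB2BGR)); return s
def ray(s,u,v,z):
    R=np.array(s['R']);t=np.array(s['t']);c=-R.T@t
    d=R.T@np.array([(u-s['cx'])/s['fx'],(v-s['cy'])/s['fy'],1]);return c+d*(z-c[2])/d[2]
def save(s,f): json.dump({k:np.asarray(v).tolist() for k,v in s.items() if k!='color'},open(f,'w'))
E
python3 - <<'E'
from h import *
for n in('top','scene'):
    s=snap(n,n+'0.png');save(s,n+'.json')
o=get_obs();print(o)
E
```

```text
{'clock': 0.1, 'joint_pos': array([ 8.65224915e+01,  2.05833340e+01,  6.37208677e-01, -1.87040470e-02,
       -7.01352179e+01, -1.65059169e+01]), 'qvel': array([-0.00314753, -0.07499984,  0.12110099,  0.10381652,  0.02963005,
       -0.01159532]), 'tau': array([-1.25158884e-03, -5.84165275e+01,  2.93747038e+01,  7.01547101e+00,
        1.00797607e-02, -5.36841083e-05]), 'tool_pos': array([0.2306298 , 0.63416777, 0.40384448]), 'orientation': array([ 1.79917013e+02, -6.25352653e-03, -1.99897890e+01]), 'force': array([ 0.15707227,  0.1071641 , -1.05232993]), 'moment': array([ 0.03737119,  0.02899547, -0.02018084]), 'gripper_force': 0.0, 'opening': 0.08744787145202731}
```

View pics/top0.png

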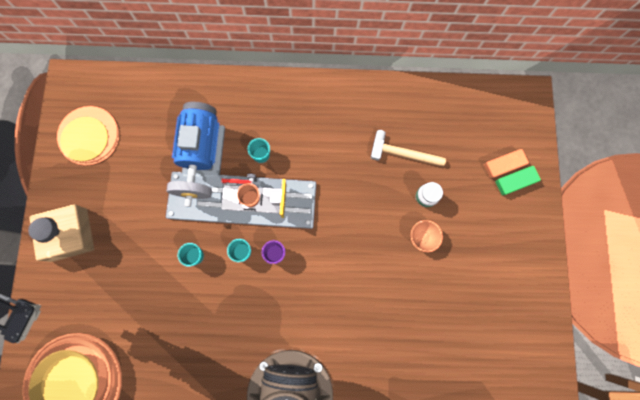

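View pics/scene0.png

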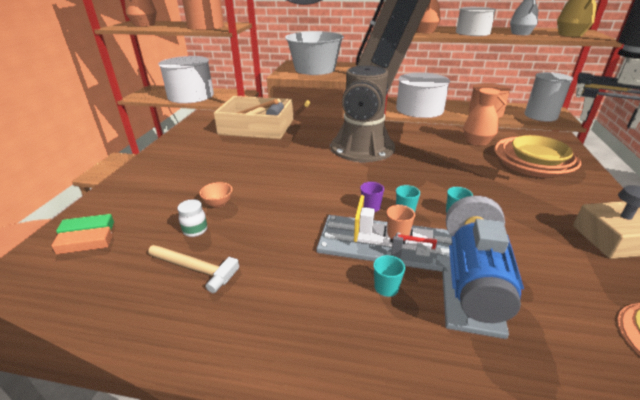

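The top view shows the machine with its wheel at (190,188), the copper cup at (248,194) and the yellow plate at (283,197), pushed towards image left.

Possible mix-ups:
- **Cup:** turquoise at (259,149), (239,250) and (190,254), purple at (273,252), copper bowl at (426,236). The cup is the copper one in the nest at (248,194).
- **Plate:** the only other yellow things are dishes at (88,135) and (63,380). The plate is the yellow bar at (283,197).

```bash
python3 - <<'E'
from h import *
s=json.load(open('top.json'))
im=cv2.imread('pics/top0.png')[165:240,160:325]
cv2.imwrite('pics/crop.png',cv2.resize(im,None,fx=4.8,fy=4.8,interpolation=cv2.INTER_CUBIC))
for n,u,v,z in[('cornerBL',168,218,.016),('BR',313,228,.016),('TR',316,182,.016),('cup',248,194,.098),('plate',283,197,.102),('wheeltop',190,188,.1),('purple',273,252,.064),('base',290,385,.1)]:
    print(n,ray(s,u,v,z).round(3))
print(s['t'],(-np.array(s['R']).T@np.array(s['t'])).round(3))
E
```

```text
cornerBL [0.475 0.371 0.016]
BR [ 0.458 -0.052  0.016]
TR [ 0.596 -0.056  0.016]
cup [0.537 0.131 0.098]
plate [0.53  0.034 0.102]
wheeltop [0.548 0.291 0.1  ]
purple [0.382 0.057 0.064]
base [ 0.046 -0.004  0.1  ]
[-0.07572662818618518, 0.5444144998169432, 1.1982268687573265] [ 0.299 -0.044  1.283]
```

View pics/crop.png

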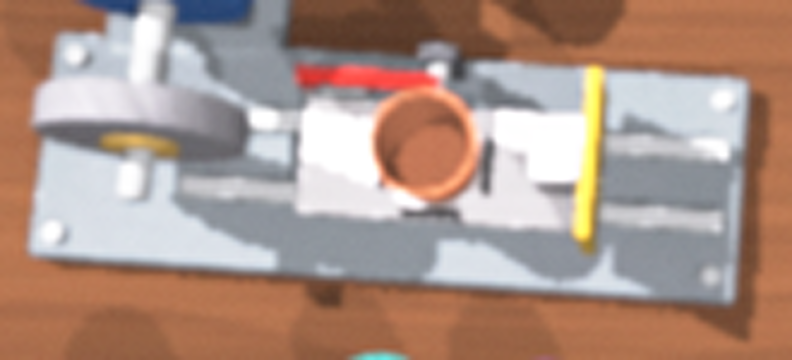

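The crop confirms the copper cup standing in the nest (425,145), the red catch (370,76) on the motor side, and the yellow plate's top edge from (596,68) to (586,242). Base corners are at (30,255), (735,302), (748,80) and (57,35).

```bash
python3 - <<'E'
from h import *
s=json.load(open('top.json'))
p=lambda u,v,z:ray(s,160+u/4.8-.4,165+v/4.8-.4,z)
c=[p(u,v,.016) for u,v in((30,255),(735,302),(748,80),(57,35))]
for q in c:print(q.round(4))
print('len',[np.linalg.norm(c[i]-c[(i+1)%4]).round(4) for i in range(4)])
d=(c[0]-c[1]+c[3]-c[2]);d/=np.linalg.norm(d);yaw=np.degrees(np.arctan2(d[1],d[0]))
n=np.array([-d[1],d[0],0]);m=sum(c)/4;o=m-d*.030
print('yaw',yaw,'origin',o.round(4),'face',(o-d*.1).round(4))
a,b=p(597,68,.102),p(586,240,.102);print('plate',a.round(4),b.round(4),np.linalg.norm(a-b),((a+b)/2).round(4), 'in machine',[((q-o)@d,(q-o)@n) for q in(a,b)])
r=p(425,145,.098);print('cup',r.round(4),(r-o)@d,(r-o)@n)
E
```

```text
[0.4754 0.377  0.016 ]
[ 0.4594 -0.0507  0.016 ]
[ 0.598  -0.0547  0.016 ]
[0.613  0.3735 0.016 ]
len [np.float64(0.428), np.float64(0.1386), np.float64(0.4285), np.float64(0.1377)]
yaw 87.9242669087245 origin [0.5354 0.1313 0.016 ] face [0.5318 0.0313 0.016 ]
plate [0.5821 0.0334 0.102 ] [0.4815 0.0354 0.102 ] 0.10062007661477237 [0.5318 0.0344 0.102 ] in machine [(np.float64(-0.09609879193992255), np.float64(-0.05019428947800046)), (np.float64(-0.09772812427904731), np.float64(0.05041259445193418))]
cup [0.5344 0.1304 0.098 ] -0.0008839818950495989 0.0009060874332411954
```

The machine yaw is about 87.9°, with the face at (0.532, 0.031). Base 428×138 mm, plate 100.6 mm and cup at -1 mm all agree with the given sizes. Next I shut the gripper and turn 72° about tool z to yaw -92, so that tool x = -push direction and the push is along -x.

```bash
python3 -m handwheel '[[-1,0,0,0,0,0,1],[-1,0,0,0,0,0,1],[-1,0,0,0,0,0,1],[-1,0,0,0,0,0,1],[-1,0,0,0,0,0,1]]'
python3 -m handwheel '[[-1,0,0,0,0,0,1],[-1,0,0,0,0,0,1],[-1,0,0,0,0,0,1],[-1,0,0,0,0,0,1],[-1,0,0,0,0,0,1]]'
python3 -m handwheel '[[-1,0,0,0,0,0,1],[-1,0,0,0,0,0,1],[-1,0,0,0,0,0,0]]'
```

```text
clock: 0.72
tool_pos: [0.2307, 0.6343, 0.4041]
orientation: [180.0, -0.0, -50.2]
force: [-0.5, 0.2, -0.9]
opening: 0.0427
gripper_force: 0.0
clock: 1.35
tool_pos: [0.2307, 0.6342, 0.4041]
orientation: [180.0, -0.1, -80.2]
force: [0.1, -0.3, -0.2]
opening: 0.0009
gripper_force: 0.0
clock: 1.72
tool_pos: [0.2307, 0.6342, 0.4042]
orientation: [180.0, -0.0, -92.0]
force: [-0.1, -0.1, 0.1]
opening: 0.0003
gripper_force: 0.0
```

```bash
python3 -m handwheel '[[-1,1,-0.5,0,0,0,0],[-1,1,-0.5,0,0,0,0],[-1,1,-0.5,0,0,0,0],[-1,1,-0.5,0,0,0,0],[-1,1,-0.5,0,0,0,0]]' 
python3 -m handwheel '[[-1,1,-0.5,0,0,0,0],[-1,1,-0.5,0,0,0,0],[-1,1,-0.5,0,0,0,0],[-1,1,-0.5,0,0,0,0],[-1,1,-0.5,0,0,0,0]]' | head -3
python3 -m handwheel '[[-1,1,-0.5,0,0,0,0],[-1,1,-0.5,0,0,0,0],[-1,1,-0.5,0,0,0,0],[-1,1,-0.5,0,0,0,0],[-1,1,-0.5,0,0,0,0]]' | head -3
```

```text
clock: 2.35
tool_pos: [0.2892, 0.5062, 0.4046]
orientation: [180.0, -0.0, -91.9]
force: [-0.5, 0.3, 0.2]
opening: 0.0004
gripper_force: 0.0
clock: 2.98
tool_pos: [0.3476, 0.3784, 0.4047]
orientation: [-180.0, 0.0, -92.0]
clock: 3.6
tool_pos: [0.4055, 0.2512, 0.4047]
orientation: [-180.0, 0.0, -92.0]
```

```bash
python3 -m handwheel '[[-1,1,-0.5,0,0,0,0],[-1,1,-0.5,0,0,0,0],[-1,1,-0.5,0,0,0,0],[-1,1,-0.5,0,0,0,0],[-1,1,-0.5,0,0,0,0]]' | head -3
python3 -m handwheel '[[-1,1,-0.5,0,0,0,0],[-1,1,-0.5,0,0,0,0],[-1,1,-0.5,0,0,0,0],[-1,1,-0.5,0,0,0,0],[-1,1,-0.5,0,0,0,0]]' | head -3
python3 -m handwheel '[[-1,1,-0.5,0,0,0,0],[-1,0,0,0,0,0,0]]'
```

```text
clock: 4.22
tool_pos: [0.4634, 0.1242, 0.4047]
orientation: [-180.0, 0.0, -92.0]
clock: 4.85
tool_pos: [0.5213, -0.0029, 0.4047]
orientation: [-180.0, 0.0, -92.0]
clock: 5.1
tool_pos: [0.5331, -0.0287, 0.4043]
orientation: [180.0, -0.0, -92.1]
force: [-0.0, 1.0, 0.2]
opening: 0.0006
gripper_force: 0.0
```

```bash
python3 -m handwheel '[[-1,0,0,1,0,0,0],[-1,0,0,1,0,0,0],[-1,0,0,1,0,0,0],[-1,0,0,1,0,0,0],[-1,0,0,1,0,0,0]]' | head -5
python3 -m handwheel '[[-1,0,0,1,0,0,0],[-1,0,0,0.6,0,0,0],[-1,0,0,0,0,0,0],[-1,0,0,0,0,0,0]]'
python3 - <<'E'
from h import *
w=snap('wrist','w1.png');s=snap('scene','s1.png')
a=cv2.imread('pics/w1.png')[:,:];b=cv2.resize(cv2.imread('pics/s1.png')[130:330,300:620],(640,400))
cv2.imwrite('pics/m1.png',cv2.resize(np.vstack([a,b]),(480,600)))
E
```

```text
clock: 5.72
tool_pos: [0.5325, -0.0266, 0.2791]
orientation: [-180.0, 0.0, -92.0]
force: [0.2, -0.2, 0.9]
opening: 0.0003
clock: 6.22
tool_pos: [0.5334, -0.0265, 0.2405]
orientation: [-179.9, 0.0, -92.0]
force: [0.4, 0.1, 0.6]
opening: 0.0004
gripper_force: 0.0
```

View pics/m1.png

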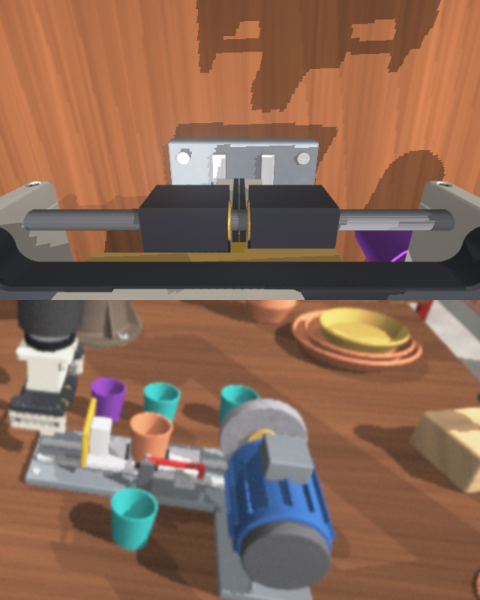

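The wrist view shows the shut fingers (238,240) centred before the yellow plate (≈y 255). The scene view shows them clear in front of the plate (90,430). Now I approach along -x.

```bash
python3 -m handwheel '[[-1,-0.4,0,0,0,0,0],[-1,-0.4,0,0,0,0,0],[-1,-0.4,0,0,0,0,0],[-1,-0.2,0,0,0,0,0],[-1,0,0,0,0,0,0]]'|head -4
for i in 1 ; do python3 -m handwheel '[[-1,-0.1,0,0,0,0,0],[-1,0,0,0,0,0,0]]'|head -4;python3 -m handwheel '[[-1,-0.1,0,0,0,0,0],[-1,0,0,0,0,0,0]]'|head -4;python3 -m handwheel '[[-1,-0.1,0,0,0,0,0],[-1,0,0,0,0,0,0]]'|head -4;python3 -m handwheel '[[-1,-0.1,0,0,0,0,0],[-1,0,0,0,0,0,0]]'|head -4; python3 -m handwheel '[[-1,-0.1,0,0,0,0,0],[-1,0,0,0,0,0,0]]'|head -4; done
```

```text
clock: 6.95
tool_pos: [0.5342, 0.009, 0.2396]
orientation: [180.0, -0.0, -91.9]
force: [0.2, 0.3, -0.3]
clock: 7.2
tool_pos: [0.5343, 0.0109, 0.2396]
orientation: [180.0, -0.0, -92.0]
force: [1.5, 0.4, 0.4]
clock: 7.45
tool_pos: [0.5344, 0.0135, 0.2397]
orientation: [-180.0, 0.0, -92.0]
force: [0.6, 0.5, 0.2]
clock: 7.7
tool_pos: [0.5345, 0.0161, 0.2397]
orientation: [-180.0, -0.0, -92.0]
force: [-1.1, 0.4, -0.5]
clock: 7.95
tool_pos: [0.5346, 0.0186, 0.2397]
orientation: [-180.0, 0.0, -92.0]
force: [0.4, -0.0, -0.5]
clock: 8.2
tool_pos: [0.5347, 0.0211, 0.2397]
orientation: [-180.0, 0.0, -92.0]
force: [0.2, 0.0, 0.0]
```

```bash
python3 -m handwheel '[[-1,-0.1,0,0,0,0,0],[-1,0,0,0,0,0,0]]'|sed -n 2,4p;python3 -m handwheel '[[-1,-0.1,0,0,0,0,0],[-1,0,0,0,0,0,0]]'|sed -n 2,4p;python3 -m handwheel '[[-1,-0.1,0,0,0,0,0],[-1,0,0,0,0,0,0]]'|sed -n 2,4p;python3 -m handwheel '[[-1,-0.1,0,0,0,0,0],[-1,0,0,0,0,0,0]]'|sed -n 2,4p
```

```text
tool_pos: [0.5347, 0.0232, 0.2396]
orientation: [180.0, -0.0, -92.0]
force: [0.4, -4.6, -1.0]
tool_pos: [0.5348, 0.0257, 0.2397]
orientation: [180.0, -0.0, -92.0]
force: [1.1, -4.4, 0.2]
tool_pos: [0.5349, 0.0283, 0.2396]
orientation: [180.0, -0.0, -92.0]
force: [0.8, -4.4, -0.1]
tool_pos: [0.535, 0.0308, 0.2396]
orientation: [180.0, -0.0, -92.0]
force: [0.2, -5.0, -0.2]
```

Contact came at y≈0.022 with -4.5 N, matching the spring preload and the measured face. The push target is y≈0.075.

```bash
python3 -m handwheel '[[-1,-0.2,0,0,0,0,0],[-1,-0.2,0,0,0,0,0],[-1,-0.2,0,0,0,0,0],[-1,-0.2,0,0,0,0,0],[-1,0,0,0,0,0,0]]'|sed -n 2,4p
python3 -m handwheel '[[-1,-0.2,0,0,0,0,0],[-1,-0.2,0,0,0,0,0],[-1,-0.2,0,0,0,0,0],[-1,-0.2,0,0,0,0,0],[-1,0,0,0,0,0,0]]'|sed -n 2,4p
python3 -m handwheel '[[-1,-0.15,0,0,0,0,0],[-1,0,0,0,0,0,0],[-1,0,0,0,0,0,0]]'|sed -n 2,4p
python3 - <<'E'
from h import *
s=snap('scene','s2.png')
t=snap('top','t2.png')
a=cv2.resize(cv2.imread('pics/s2.png')[170:290,300:520],(660,360));b=cv2.resize(cv2.imread('pics/t2.png')[165:240,160:325],(528,240))
cv2.imwrite('pics/m2.png',np.vstack([a,cv2.copyMakeBorder(b,0,0,0,132,0)]))
E
```

```text
tool_pos: [0.5357, 0.0506, 0.2397]
orientation: [180.0, -0.0, -92.0]
force: [2.0, -7.1, -0.7]
tool_pos: [0.5365, 0.0704, 0.2396]
orientation: [180.0, -0.1, -92.0]
force: [3.0, -8.3, -0.1]
tool_pos: [0.5366, 0.074, 0.2397]
orientation: [180.0, -0.1, -92.0]
force: [3.6, -9.7, -0.5]
```

View pics/m2.png

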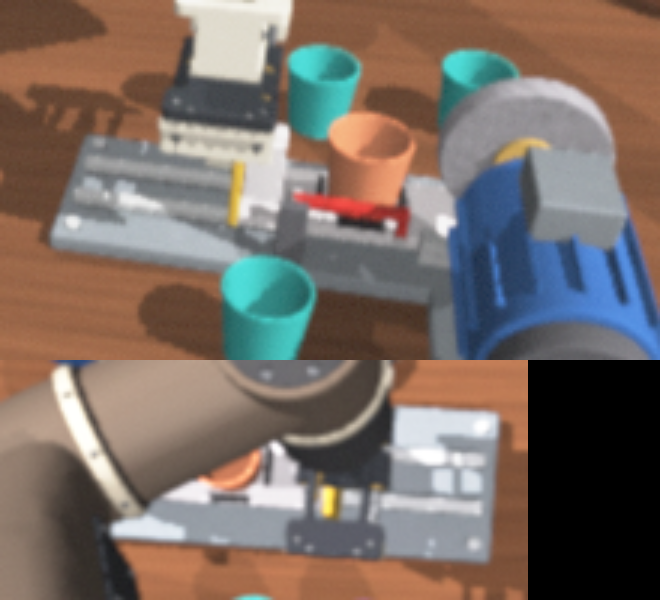

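The plate has been pushed (plate 237,195 in the scene crop), the cup is in its nest clear of the wheel, and 9.7 N matches about 52 mm of slide. Next I retract gently so the catch takes the load.

```bash
python3 -m handwheel '[[-1,0.15,0,0,0,0,0],[-1,0.15,0,0,0,0,0],[-1,0.15,0,0,0,0,0],[-1,0.15,0,0,0,0,0],[-1,0,0,0,0,0,0]]'|sed -n 2,4p
python3 -m handwheel '[[-1,0.3,0,0,0,0,0],[-1,0.6,0,0,0,0,0],[-1,1,0,0,0,0,0],[-1,0,0,0,0,0,0],[-1,0,0,0,0,0,0]]'|sed -n 2,4p
python3 -m handwheel '[[-1,1,0,0,0,0,0],[-1,0,0,-1,0,0,0],[-1,0,0,-1,0,0,0],[-1,0,0,-1,0,0,0],[-1,0,0,-1,0,0,0]]'|sed -n 2,4p
python3 -m handwheel '[[-1,0,0,-1,0,0,0],[-1,0,0,0,0,0,0],[-1,0,0,0,0,0,0]]'|sed -n 1,4p
python3 - <<'E'
from h import *
s=snap('scene','s3.png')
cv2.imwrite('pics/m3.png',cv2.resize(cv2.imread('pics/s3.png')[170:290,300:520],(660,360)))
E
```

```text
tool_pos: [0.536, 0.0598, 0.2397]
orientation: [-180.0, 0.0, -92.0]
force: [-0.0, 0.3, -0.6]
tool_pos: [0.5344, 0.0118, 0.2397]
orientation: [-180.0, 0.0, -92.0]
force: [0.6, 0.5, -0.3]
tool_pos: [0.5335, -0.0124, 0.3405]
orientation: [-180.0, 0.0, -91.9]
force: [0.6, 0.3, 0.4]
clock: 13.18
tool_pos: [0.5332, -0.0125, 0.3642]
orientation: [180.0, 0.0, -92.0]
force: [-0.9, -0.1, -0.6]
```

View pics/m3.png

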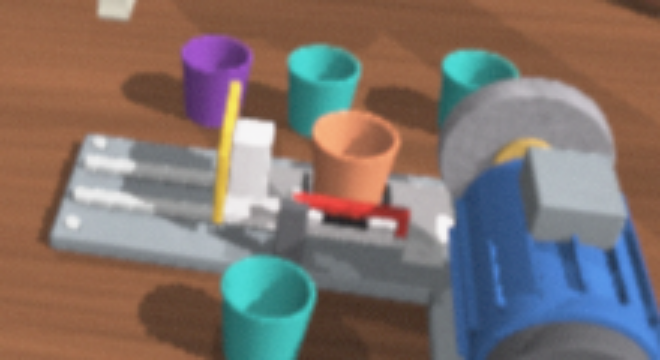

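The carriage held at about 40 mm: the plate is at (228,150), well short of home. The catch is down, the cup is upright in its nest and the robot is clear.

```bash
python3 -c "
from plant import *
print(close_job())"
```

```text
the job is handed in; nothing more can be done
None
```

The carriage rests against the dropped catch at about 40 mm, with the cup upright in its nest and the robot clear of everything; I handed the job in at about 13 s, and no verdict came back.

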